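# Clamp a bamboo drying screen into its holding board

### The arm

A 6-joint arm with a two-finger parallel gripper is mounted at the origin on the work surface. World frame = base frame: x ahead of the robot, y to its left, z up, the work surface at z = 0. Lengths are in m, angles in degrees, forces in N, time in s.
With the tool pointing down it reaches from about 0.375 to 0.9 m from the base axis. Payload 3.1 kg.
Tool frame: the origin (TCP) lies at the very end of the fingers, on their centre line; the grasp point (between the pads) lies 19 mm behind it; z points along the fingers, y is the direction in which the jaws open and shut (so a half turn about z gives the same grasp; the last joint's range is limited). The gripper opens to 87 mm and grips with 3 to 60 N. Pads are 19 mm wide; open, the fingers measure 117 mm over their backs; the gripper's body (75 mm by 190 mm) begins 51 mm behind the grasp point.
Start: joints at [57.21, 30.224, 82.088, -0, 67.689, -10.227], TCP at [0.24, 0.577, 0.223] pointing down, gripper open.
Joint ranges: [-176.69, 176.69], [-43.24, 126.21], [12.49, 139.97], [-82, 262], [0, 151.66], [-163.58, 163.58]. Speed limits (degrees/s): [159.86, 159.86, 180, 180, 180, 180].

### API

Orientations are given as a 3x3 rotation matrix whose columns are the frame's x, y, z axes.
In Python, from rig import readout, capture, camera_model, bot, spot_in, regions_of gives the robot as it stands.
- The arm moves only by the tool send_rows, never from a script. Its argument "moves" is a list that holds one entry, the list of rows, each a list of 7 numbers: the turn, a rotation vector about the tool's x, y, z in degrees, then the shift along the tool's x, y, z in cm, then the opening, from -1 (shut) to 1 (fully open). A call has exactly 5 rows; each row shifts and turns the commanded pose from where the row before left it, along the tool's axes as they then stand; what a row does not reach is not made up. A row lasts 1/10 s, in which the tool goes at most 50 mm and 8.59 degrees, less where a joint would pass 70% of its speed; a pose out of reach is approached as far as the arm can. A call with a gripper value outside its range is refused whole. The fingers move at their own pace and stop on an object; the grip force is fixed at half the most. Time passes only in rows, so rows that do not move let the fingers close, or fill a call up. It gives the time, the measured TCP pose, the force and the opening at its end, in the units of the state.
- readout.read_state(): the state, without advancing time (a new reading comes with each control period).
- capture(name): name is "side" or "top"; returns the picture (420x560x3 uint8, blue, green, red); there is no depth.
- camera_model(name): a dict with "camera_matrix" (3x3 intrinsics, pixels), "k1" (the pictures are not rectified: a ray, as slopes to the right and down, at radius r is drawn at 1 + k1 r^2 times it, then the intrinsics apply), "pose" (4x4, takes a point from camera to world coordinates). Camera axes: x right, y up, looking along -z (the intrinsics and any distortion apply to the point x, -y, -z); pixel columns grow to the right and rows downward; lengths in m; the calibration is good to about 2 mm. A picture is of the moment at which its call begins. camera_model takes no time and is no camera call.
- bot.hand_in(): hands the job in, once; it reports no verdict.
Trained networks look in the newest picture that a camera, given by its name, has taken for a name from the list of things; names that differ only in an ending like _2 or _b are one class to them, and where a whole thing is asked for, a point or a joint stands for the part that bears it (a point fixed in the world has none). Each returns a list of dicts, best first, with "p" (0 to 1); they miss things now and then, are a little off and sometimes report something else, mostly with a low value. They report only what shows in the picture. A call takes as long as a camera call. They do not tell look-alikes from the thing itself.
- spot_in(camera, thing): "location" ([x, y, z] in m, in world coordinates, good to about 4 mm: the middle of the surface that is visible of it).
- regions_of(camera, thing): "mask" (420x560 bool, what is visible of it).
The state is a dict: "time_s": time; "joint_positions": joint angles; "qvel": joint speeds; "tau": joint torques, N m; "position": TCP position; "tcp_rot": TCP orientation; "force": force on the tool from outside, world axes, zero at the start; "moment": the same for the moment, N m; "opening": opening from 0.0 (shut) to 1.0 (fully open).
Only numpy, scipy, OpenCV 4.12 (cv2) and the standard library are available. Lean on these libraries where they do the work, as an engineer would, in place of code of your own. Each camera call takes 0.05 s, during which the arm holds its last target. There are 200 camera calls.

### The job

Get the bamboo drying screen ready for loading, using only fingertip pushes: first push the screen along the holding board until it is fully home against the dark end stop, then flip both red-knobbed clamp levers over towards the screen so that each snaps over centre and its jaw covers the screen's edge. Slide the screen, never lift it, keep both clamps open until it is home, and leave the bottle, the mug and the blue basket where they are.

Things in the scene. Friction and masses are not known exactly. Their poses are not given: they have to be found in the camera images.
- board: Fixed plywood holding board, 310 mm wide (y), top at z = 18 mm, x = -165 to +95 mm. Origin: on the table top, under the screen's centre when the screen is fully home. x points along the channel to the end stop (about away from the robot, turned up to 0.25 rad), y left, z up. Side rails at y = +-83 to +-95 mm, tops at z = 36 mm, guide the screen
- stop_face (a point): Middle of the dark end stop's face that the screen is pushed against, at board x = +70 mm; the stop is 166 mm wide, its top at z = 46 mm. Axes as the board's
- screen_mid (a point): Centre (half-way up) of the loose bamboo screen: slatted frame 140 (x) x 160 (y) x 24 mm high, about 0.35 kg, on the board between the rails with 3 mm play; top at z = 42 mm. Axes as the board's. Starts 40 to 70 mm short of home; home is board x = 0. Push its near edge, a 24 mm high bar 70 mm behind this point along -x. Slides with a few newtons, stays where left
- left_knob (a point): Centre of the red ball (28 mm diameter) on the left lever, a 10 mm rod, 90 mm from hinge to ball centre. Hinge at board y = +122 mm, z = 50 mm, axis along board x, so the ball swings in the board's y-z plane at its own board x (-50 to 0 mm, varies). Open: ball at y = +169, z = 127 mm, leaning away from the screen; upright: z = 140 mm; closed: y = +75, z = 127 mm, leaning over the screen
- right_knob (a point): Centre of the red ball on the right lever, mirror image of the left: hinge at board y = -122 mm, open ball at y = -169 mm, closed ball at y = -75 mm, same heights. Its board x (-50 to 0 mm) varies on its own
- left_clamp (a joint): Left lever angle, rad: 0 open, 0.55 upright, 1.1 closed (jaw level, about 3 mm above the screen's edge, reaching about 20 mm over it). Spring over centre: at most about 6 N at the ball moves it, less near upright; past upright it snaps to the other end by itself. Open, the jaw stands steeply up above the rail, its end about 110 mm above the table
- right_clamp (a joint): Right lever angle, rad, same meaning: 0 open, 0.55 upright, 1.1 closed
- bottle: Upright amber bottle, 64 mm diameter, 210 mm high, loose, to the left of the board; origin at the centre of its foot. Leave alone
- mug: Pink mug, 76 mm diameter, 85 mm high, loose, beyond the end stop; origin at the centre of its foot. Leave alone
- basket: Open blue plastic basket 110 x 90 x 50 mm, loose, to the right of the board; origin at the centre of its underside. Leave alone
There are look-alikes about, which are no part of the job. Leave any grey or orange look-alike of the part that bears screen_mid alone.

How it is judged:
By the outcome, as a careful person would: the job done as asked, in the order asked, and still so for the second after the job is handed in, with the robot touching nothing.
It also fails if it takes over 45 s, if anything falls off the work surface, if the arm or the gripper's body presses on something with over 40 N, if the wrist force passes 120 N, or if a joint passes its speed limit or range.

## Working session

There is one attempt and no reset: what is moved stays moved. The work goes in short steps, Python scripts to look and compute and a tool call to move; the robot and the scene stay as the last step left them, time stands still between calls to the robot, and variables do not carry over. Pictures are saved under pics/ and viewed, about 8 in all and at most 12, crops included, and the job is handed in when it is done.

Besides the shell and the picture viewer there is one more tool, called after ">>>" by a JSON object that holds its "api" and its "payload". send_rows: Moves the arm, as the interface text tells. Its arguments: {"type":"object","properties":{"moves":{"type":"array","items":{"type":"array","items":{"type":"array","items":{"type":"number"}}}}},"required":["moves"]}

```bash
ls; mkdir -p pics; cat > h.py <<'E'
import numpy as np, cv2
from rig import readout, capture, camera_model, bot, spot_in, regions_of
np.set_printoptions(precision=4,suppress=True)
def proj(cam,P):
    m=camera_model(cam);T=np.linalg.inv(m["pose"]);P=np.atleast_2d(P)
    c=P@T[:3,:3].T+T[:3,3];s=np.c_[c[:,0],-c[:,1]]/(-c[:,2:]);r2=(s**2).sum(1,keepdims=True)
    s=s*(1+m["k1"]*r2);K=np.array(m["camera_matrix"]);return np.c_[s,np.ones(len(s))]@K.T[:,:2]
def at_z(cam,uv,z):
    m=camera_model(cam);K=np.array(m["camera_matrix"]);T=np.array(m["pose"])
    d=(np.linalg.inv(K)@[uv[0],uv[1],1])[:2];s=d.copy()
    for _ in range(20): s=d/(1+m["k1"]*(s@s))
    w=T[:3,:3]@[s[0],-s[1],-1];return T[:3,3]+w*(z-T[2,3])/w[2]
E
python3 - <<'E'
from h import *
a=capture("side");b=capture("top")
cv2.imwrite("pics/s0.png",a);cv2.imwrite("pics/t0.png",b)
for c in("top","side"):
  print(c,np.array(camera_model(c)["pose"])[:3,3])
  for n in("board","stop_face","screen_mid","left_knob","right_knob","bottle","mug","basket"):
    try: print(n,[(np.round(d["location"],3).tolist(),round(d["p"],2),proj(c,d["location"])[0].round().tolist()) for d in spot_in(c,n)])
    except Exception as e: print(n,e)
s=readout.read_state();print(s["time_s"],s["position"],s["tcp_rot"],s["opening"])
E
```

```text
pics
top [0.3352 0.0286 1.4203]
board [([0.544, 0.011, 0.018], 0.58, [286.0, 222.0])]
stop_face [([0.539, 0.011, 0.017], 0.61, [286.0, 224.0])]
screen_mid [([0.294, -0.228, 0.013], 0.87, [364.0, 305.0]), ([0.82, -0.166, 0.014], 0.83, [342.0, 138.0]), ([0.544, 0.013, 0.036], 0.58, [286.0, 221.0])]
left_knob [([0.577, 0.15, 0.104], 0.56, [239.0, 206.0])]
right_knob [([0.536, -0.129, 0.106], 0.45, [335.0, 221.0]), ([0.775, 0.07, 0.034], 0.33, [268.0, 148.0])]
bottle [([0.63, 0.331, 0.137], 0.74, [176.0, 185.0])]
mug [([0.776, 0.068, 0.033], 0.68, [269.0, 148.0])]
basket [([0.592, -0.368, 0.006], 0.94, [407.0, 209.0])]
side [ 0.2184 -0.8795  0.8589]
board [([0.523, -0.053, 0.019], 0.88, [267.0, 260.0])]
stop_face [([0.527, -0.058, 0.017], 0.59, [270.0, 261.0])]
screen_mid [([0.293, -0.239, 0.014], 0.77, [199.0, 346.0]), ([0.536, 0.011, 0.034], 0.72, [263.0, 238.0]), ([0.814, -0.173, 0.014], 0.7, [392.0, 260.0])]
left_knob [([0.573, 0.141, 0.102], 0.55, [258.0, 187.0]), ([0.591, -0.355, 0.014], 0.33, [350.0, 343.0])]
right_knob [([0.534, -0.119, 0.098], 0.57, [281.0, 252.0]), ([0.523, -0.054, 0.015], 0.25, [267.0, 261.0])]
bottle [([0.638, 0.321, 0.108], 0.95, [257.0, 149.0])]
mug [([0.76, 0.052, 0.054], 0.95, [333.0, 203.0])]
basket [([0.592, -0.352, 0.016], 0.62, [349.0, 341.0]), ([0.531, -0.12, 0.095], 0.46, [281.0, 253.0])]
0.9 [0.2398 0.5771 0.2225] [[-0.9235  0.3837 -0.    ]
 [ 0.3837  0.9235 -0.    ]
 [ 0.     -0.     -1.    ]] 0.994369697786912
```

View pics/t0.png

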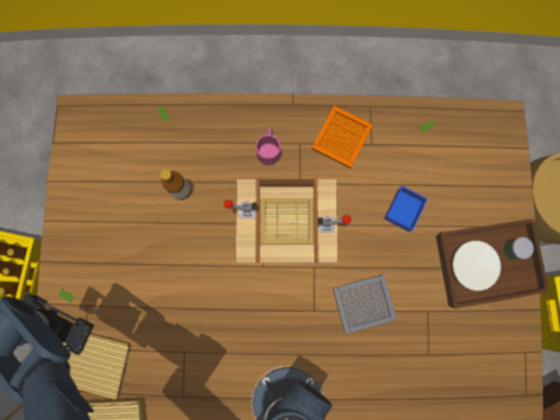

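View pics/s0.png

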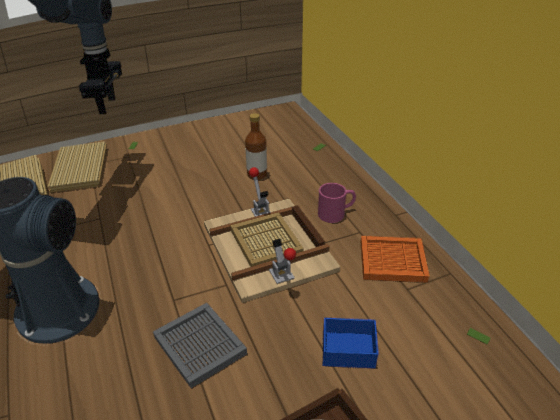

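The top view shows the bamboo screen on the board at (287,221), with red knobs at (228,204) and (347,219). The look-alikes are the grey tray (364,305), the orange tray (343,137) and the bamboo mats at (98,365) and (115,410). The screen I want is the slatted one between the rails at (287,221).

```bash
cat >> h.py <<'E'
from scipy.optimize import least_squares
def red(cam,img,uv0,w=18):
    hsv=cv2.cvtColor(img,cv2.COLOR_BGR2HSV);h,s,v=hsv[...,0],hsv[...,1],hsv[...,2]
    m=((h<5)|(h>174))&(s>190)&(v>90);n,l,st,c=cv2.connectedComponentsWithStats(m.astype(np.uint8))
    g=[(st[i,4],c[i]) for i in range(1,n) if np.abs(c[i]-uv0).max()<w]
    return max(g,key=lambda t:t[0]) if g else None
def tri(uvs):
    return least_squares(lambda X:np.concatenate([proj(c,X)[0]-u for c,u in uvs]),[.55,0,.1])
def b2w(p,P):
    P=np.atleast_2d(P);c,s=np.cos(p[2]),np.sin(p[2]);return np.c_[p[0]+c*P[:,0]-s*P[:,1],p[1]+s*P[:,0]+c*P[:,1],P[:,2]]
E
python3 - <<'E'
from h import *
I={c:cv2.imread(f"pics/{c[0]}0.png") for c in("top","side")}
K={}
for n,a,b in(("L",(228,204),(253,172)),("R",(347,219),(290,255))):
  ra,rb=red("top",I["top"],a),red("side",I["side"],b);print(n,ra,rb)
  f=tri([("top",ra[1]),("side",rb[1])]);K[n]=f.x;print(f.x,f.fun)
# board mask
for c in("top","side"):
  r=regions_of(c,"board")[0];m=r["mask"].astype(np.uint8);print(c,r["p"],m.sum())
  np.save(f"bm_{c}.npy",m)
  if c=="top":
    q=cv2.boxPoints(cv2.minAreaRect(cv2.findNonZero(m)));P=np.array([at_z(c,u,.018) for u in q]);print(q,P)
    print(np.linalg.norm(P-np.roll(P,1,0),axis=1),P.mean(0))
  r=regions_of(c,"screen_mid")
  for d in r:
    mm=d["mask"];u=np.argwhere(mm).mean(0)[::-1];print("scr",d["p"],mm.sum(),u,at_z(c,u,.042))
d=K["L"]-K["R"];print("yaw approx",np.arctan2(-d[0],d[1]),np.hypot(d[0],d[1]))
t=cv2.resize(I["top"][165:275,215:365],None,fx=5,fy=5,interpolation=cv2.INTER_CUBIC);cv2.imwrite("pics/t0c.png",t)
E
```

```text
L (np.int32(41), array([228.    , 203.8537])) (np.int32(49), array([253.2653, 171.3061]))
[0.5767 0.1796 0.1282] [-0.0779  0.326   0.312  -0.0737]
R (np.int32(46), array([346.0217, 219.2391])) (np.int32(87), array([289.3218, 253.    ]))
[ 0.537  -0.1582  0.1268] [-0.0633  0.2461  0.1912 -0.0475]
top 0.57 5564
[[236. 178.]
 [337. 178.]
 [337. 262.]
 [236. 262.]] [[ 0.6813  0.1699  0.018 ]
 [ 0.6854 -0.1473  0.018 ]
 [ 0.4226 -0.1453  0.018 ]
 [ 0.4185  0.1622  0.018 ]]
[0.2629 0.3172 0.2628 0.3075] [0.552  0.0098 0.018 ]
scr 0.84 2198 [341.6169 136.7125] [ 0.8134 -0.1605  0.042 ]
scr 0.7 2327 [285.9991 220.9514] [0.5434 0.0117 0.042 ]
scr 0.62 2490 [363.7827 303.7643] [ 0.2982 -0.2216  0.042 ]
scr 0.31 190 [333.5158 220.2421] [ 0.5474 -0.1325  0.042 ]
scr 0.2 5631 [285.5839 220.8038] [0.5438 0.0129 0.042 ]
side 0.65 5563
scr 0.89 2155 [263.4144 237.9044] [0.535  0.0032 0.042 ]
scr 0.76 4532 [199.2412 344.1593] [ 0.2929 -0.2562  0.042 ]
scr 0.64 2828 [393.4579 259.1513] [ 0.7986 -0.1955  0.042 ]
yaw approx -0.11687545777682036 0.34013647209187076
```

View pics/t0c.png

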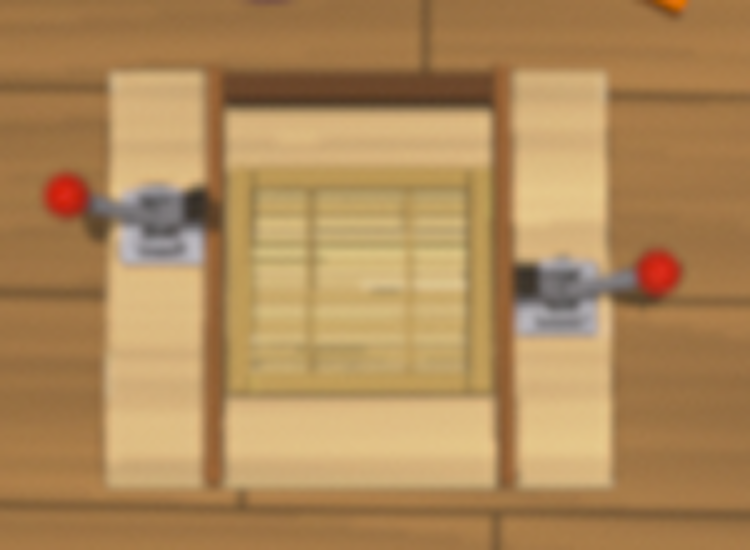

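The crop shows the real screen between the rails: near edge at row 395, far edge at row 170, and the stop face at about row 105. Both levers lean outward, so they are open. Next I fit the board pose.

```bash
python3 - <<'E'
from h import *
f=lambda q:(np.array(q,float)+.5)/5-.5+[215,165]
C=f([(108,70),(606,70),(612,487),(105,487)])
B=np.array([(.095,.155,.018),(.095,-.155,.018),(-.165,-.155,.018),(-.165,.155,.018)])
r=least_squares(lambda p:(proj("top",b2w(p,B))-C).ravel(),[.55,0.01,0]);p=r.x
print("pose",p,r.fun.reshape(-1,2))
S=f([(228,170),(491,168),(491,395),(228,395)])
G=np.array([(.07,.08,.042),(.07,-.08,.042),(-.07,-.08,.042),(-.07,.08,.042)])
q=least_squares(lambda d:(proj("top",b2w(p,G+[d[0],d[1],0]))-S).ravel(),[-.05,0]);print("screen off",q.x,q.fun.reshape(-1,2))
for n,w in(("L",[.5767,.1796]),("R",[.537,-.1582])):
  d=np.array(w)-p[:2];c,s=np.cos(p[2]),np.sin(p[2]);print(n,c*d[0]+s*d[1],-s*d[0]+c*d[1])
# side check overlay
im=cv2.imread("pics/s0.png")
def poly(P):
  cv2.polylines(im2,[((proj("side",b2w(p,P))-[195,150])*4*16).astype(np.int32)],True,(255,0,255),1,shift=4)
im2=cv2.resize(im[150:300,195:345],None,fx=4,fy=4)
poly(B);poly(G+[q.x[0],q.x[1],0]);poly(np.array([(.07,.083,.046),(.07,-.083,.046),(.07,-.083,.018),(.07,.083,.018)]))
cv2.imwrite("pics/s0o.png",im2)
print(b2w(p,[(-.07,0,.03),(0,0,.03),(-.165,0,.02)]))
E
```

```text
pose [0.5859 0.0114 0.0138] [[ 0.4594  0.1771]
 [-0.4019  0.1083]
 [ 0.1732 -0.1423]
 [-0.2288 -0.116 ]]
screen off [-0.0421 -0.0007] [[ 0.0704 -0.4149]
 [-0.2111 -0.0456]
 [ 0.3701  0.212 ]
 [-0.232   0.2311]]
L -0.006909897805640108 0.16830644233936307
R -0.051255626588529384 -0.16891512627497457
[[0.5159 0.0104 0.03  ]
 [0.5859 0.0114 0.03  ]
 [0.4209 0.0091 0.02  ]]
```

View pics/s0o.png

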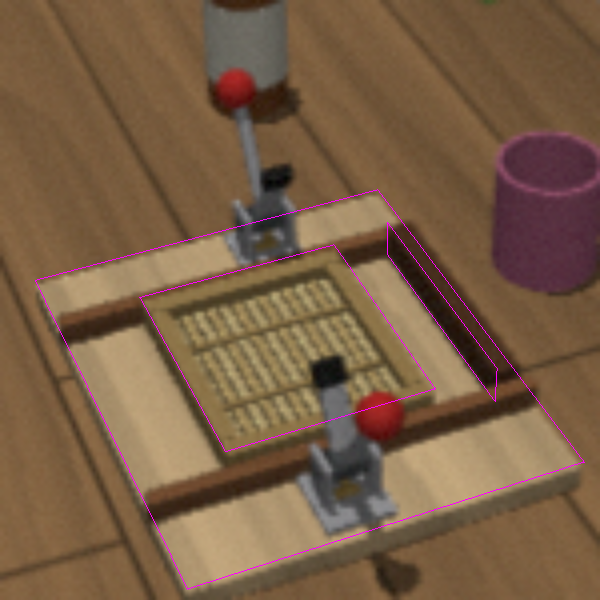

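The side overlay agrees with the fit: board outline, screen top at (290,345) and stop at (440,310) all match to about 2 mm. The screen is about 42 mm short of home. First I shut the fingers and turn the jaw axis along board x.

>>> {"api": "send_rows", "payload": {"moves": [[[0,0,8.3,0,0,0,-1],[0,0,8.3,0,0,0,-1],[0,0,8.3,0,0,0,-1],[0,0,8.3,0,0,0,-1],[0,0,8.3,0,0,0,-1]]]}}

```text
time_s: 1.6
position: [0.2398, 0.5772, 0.2226]
tcp_rot: [[-0.432, 0.902, 0.0], [0.902, 0.432, 0.0], [-0.0, 0.0, -1.0]]
force: [-1.3, -0.4, -0.2]
opening: 0.631
```

>>> {"api": "send_rows", "payload": {"moves": [[[0,0,8.3,0,0,0,-1],[0,0,8.3,0,0,0,-1],[0,0,8.5,0,0,0,-1],[0,0,0,-4,0,0,-1],[0,0,0,-4,1.5,0,-1]]]}}

```text
time_s: 2.1
position: [0.2545, 0.4968, 0.2222]
tcp_rot: [[-0.018, 1.0, -0.001], [1.0, 0.018, -0.001], [-0.001, -0.001, -1.0]]
force: [0.1, -0.4, 0.6]
opening: 0.171
```

>>> {"api": "send_rows", "payload": {"moves": [[[0,0,0,-4,1.5,0,-1],[0,0,0,-4,1.5,0,-1],[0,0,0,-4,1.5,0,-1],[0,0,0,-4,1.5,0,-1],[0,0,0,-4,1.5,0,-1]]]}}

```text
time_s: 2.6
position: [0.3343, 0.2971, 0.2228]
tcp_rot: [[-0.015, 1.0, 0.001], [1.0, 0.015, 0.0], [0.0, 0.001, -1.0]]
force: [1.5, 0.2, -0.0]
opening: 0.004
```

>>> {"api": "send_rows", "payload": {"moves": [[[0,0,0,-4,1.5,0,-1],[0,0,0,-4,1.5,0,-1],[0,0,0,-4,1.5,0,-1],[0,0,0,-4,1.5,0,-1],[0,0,0,-4,1.5,0,-1]]]}}

```text
time_s: 3.1
position: [0.4124, 0.0979, 0.2229]
tcp_rot: [[-0.015, 1.0, 0.001], [1.0, 0.015, 0.0], [0.0, 0.001, -1.0]]
force: [-0.0, 0.1, -0.1]
opening: 0.005
```

>>> {"api": "send_rows", "payload": {"moves": [[[0,0,0,-4,1,0,-1],[0,0,0,-4,1,0,-1],[0,0,0,-0.8,0,0,-1],[0,0,0,0,0,0,-1],[0,0,0,0,0,0,-1]]]}}

```text
time_s: 3.6
position: [0.4323, 0.0128, 0.2224]
tcp_rot: [[-0.015, 1.0, -0.001], [1.0, 0.015, 0.001], [0.001, -0.001, -1.0]]
force: [0.7, 0.2, 0.5]
opening: 0.005
```

>>> {"api": "send_rows", "payload": {"moves": [[[0,0,0,-0.3,0,4,-1],[0,0,0,0,0,4,-1],[0,0,0,0,0,4,-1],[0,0,0,0,0,4,-1],[0,0,0,0,0,2,-1]]]}}

```text
time_s: 4.1
position: [0.4311, 0.0111, 0.0403]
tcp_rot: [[-0.017, 1.0, -0.004], [1.0, 0.017, 0.001], [0.001, -0.004, -1.0]]
force: [0.3, 1.3, 0.6]
opening: 0.002
```

>>> {"api": "send_rows", "payload": {"moves": [[[0,0,0,0,0,1.4,-1],[0,0,0,0,0.5,0,-1],[0,0,0,0,0.5,0,-1],[0,0,0,0,0.5,0,-1],[0,0,0,0,0.5,0,-1]]]}}

```text
time_s: 4.6
position: [0.4545, 0.0094, 0.0296]
tcp_rot: [[-0.015, 1.0, 0.003], [1.0, 0.015, -0.001], [-0.001, 0.003, -1.0]]
force: [0.4, -0.0, -0.5]
opening: 0.008
```

>>> {"api": "send_rows", "payload": {"moves": [[[0,0,0,0,0.6,0,-1],[0,0,0,0,0.6,0,-1],[0,0,0,0,0.6,0,-1],[0,0,0,0,0.6,0,-1],[0,0,0,0,0.6,0,-1]]]}}

```text
time_s: 5.1
position: [0.4825, 0.0098, 0.0285]
tcp_rot: [[-0.015, 1.0, -0.002], [1.0, 0.015, 0.0], [0.0, -0.002, -1.0]]
force: [-3.8, 0.8, 2.2]
opening: 0.006
```

>>> {"api": "send_rows", "payload": {"moves": [[[0,0,0,0,0.3,0,-1],[0,0,0,0,0.3,0,-1],[0,0,0,0,0.2,0,-1],[0,0,0,0,0.2,0,-1],[0,0,0,0,0.1,0,-1]]]}}

```text
time_s: 5.6
position: [0.4947, 0.0097, 0.0285]
tcp_rot: [[-0.015, 1.0, 0.001], [1.0, 0.015, -0.0], [-0.0, 0.001, -1.0]]
force: [-1.4, 0.5, -1.3]
opening: 0.004
```

>>> {"api": "send_rows", "payload": {"moves": [[[0,0,0,0,0.15,0,-1],[0,0,0,0,0.15,0,-1],[0,0,0,0,0.15,0,-1],[0,0,0,0,0.1,0,-1],[0,0,0,0,0.1,0,-1]]]}}

```text
time_s: 6.1
position: [0.5007, 0.0099, 0.0285]
tcp_rot: [[-0.015, 1.0, 0.0], [1.0, 0.015, -0.0], [-0.0, 0.0, -1.0]]
force: [-1.1, -0.2, -1.3]
opening: 0.003
```

>>> {"api": "send_rows", "payload": {"moves": [[[0,0,0,0,0.1,0,-1],[0,0,0,0,0.1,0,-1],[0,0,0,0,0.1,0,-1],[0,0,0,0,0.1,0,-1],[0,0,0,0,0.1,0,-1]]]}}

```text
time_s: 6.6
position: [0.5043, 0.0101, 0.0286]
tcp_rot: [[-0.015, 1.0, -0.003], [1.0, 0.015, 0.0], [0.0, -0.003, -1.0]]
force: [-4.0, -1.2, 2.8]
opening: 0.005
```

>>> {"api": "send_rows", "payload": {"moves": [[[0,0,0,0,0.1,0,-1],[0,0,0,0,0.1,0,-1],[0,0,0,0,0.1,0,-1],[0,0,0,0,0,0,-1],[0,0,0,0,0,0,-1]]]}}

```text
time_s: 7.1
position: [0.5043, 0.0103, 0.0285]
tcp_rot: [[-0.015, 1.0, -0.009], [1.0, 0.015, 0.001], [0.001, -0.009, -1.0]]
force: [-7.9, -2.2, 4.6]
opening: 0.009
```

```bash
python3 - <<'E'
from h import *
print(readout.read_state()["force"],readout.read_state()["position"])
a=capture("side");b=capture("top")
A=cv2.resize(a[180:300,200:330],None,fx=4,fy=4,interpolation=cv2.INTER_CUBIC);B=cv2.resize(b[165:275,240:340],None,fx=4,fy=4,interpolation=cv2.INTER_CUBIC)
h=max(A.shape[0],B.shape[0]);pad=lambda x:cv2.copyMakeBorder(x,0,h-x.shape[0],0,0,0)
c=np.hstack([pad(A),pad(B)]);print(c.shape,A.shape)
cv2.imwrite("pics/c1.png",c[:,:800] if c.shape[1]<=800 else cv2.resize(c,(800,int(h*800/c.shape[1]))))
E
```

```text
[-7.9012 -2.1633  4.5933] [0.5043 0.0103 0.0285]
(480, 920, 3) (480, 520, 3)
```

View pics/c1.png

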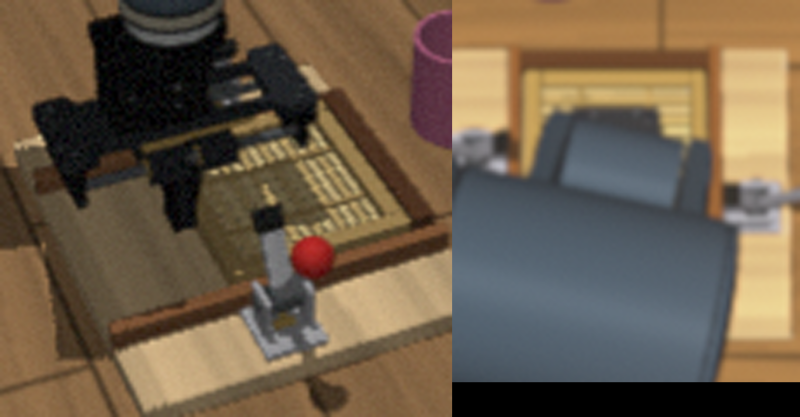

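The picture shows the screen's far edge meeting the dark stop, at (400,220) on the left and (610,70) on the right. The tip has stalled at x = 0.5043 with the force rising. I'll press a little more to seat it, then back off and rise.

>>> {"api": "send_rows", "payload": {"moves": [[[0,0,0,0,0.2,0,-1],[0,0,0,0,0.2,0,-1],[0,0,0,0,0.1,0,-1],[0,0,0,0,0,0,-1],[0,0,0,0,0,0,-1]]]}}

```text
time_s: 7.7
position: [0.5043, 0.0107, 0.0282]
tcp_rot: [[-0.016, 1.0, -0.019], [1.0, 0.016, 0.002], [0.002, -0.019, -1.0]]
force: [-15.6, -5.5, 11.7]
opening: 0.007
```

>>> {"api": "send_rows", "payload": {"moves": [[[0,0,0,0,-1,0,-1],[0,0,0,0,-2,0,-1],[0,0,0,0,-2,0,-1],[0,0,0,0,0,-3,-1],[0,0,0,0,0,-4,-1]]]}}

```text
time_s: 8.2
position: [0.4634, 0.0093, 0.0981]
tcp_rot: [[-0.014, 1.0, -0.001], [1.0, 0.014, 0.001], [0.001, -0.001, -1.0]]
force: [0.5, -0.7, -0.4]
opening: 0.004
```

>>> {"api": "send_rows", "payload": {"moves": [[[0,0,0,0,0,-4,-1],[0,0,0,0,0,-4,-1],[0,0,0,0,0,-4,-1],[0,0,0,0,0,0,-1],[0,0,0,0,0,0,-1]]]}}

```text
time_s: 8.7
position: [0.4653, 0.0091, 0.2198]
tcp_rot: [[-0.015, 1.0, 0.006], [1.0, 0.015, -0.001], [-0.001, 0.006, -1.0]]
force: [-0.2, -0.1, 0.1]
opening: 0.003
```

>>> {"api": "send_rows", "payload": {"moves": [[[0,0,0,4.2,0,0,-1],[0,0,0,4.2,0,0,-1],[0,0,0,4.2,0,0,-1],[0,0,0,4.2,0,0,-1],[0,0,0,4.2,0,0,-1]]]}}

```text
time_s: 9.2
position: [0.4597, 0.2208, 0.2165]
tcp_rot: [[-0.014, 1.0, -0.003], [1.0, 0.014, -0.0], [-0.0, -0.003, -1.0]]
force: [0.7, -1.5, -0.3]
opening: 0.005
```

>>> {"api": "send_rows", "payload": {"moves": [[[0,0,0,0,4,0,-1],[0,0,0,0,4,0,-1],[0,0,0,0,3.4,0,-1],[0,0,0,0,0,0,-1],[0,0,0,0,0,0,-1]]]}}

```text
time_s: 9.7
position: [0.5737, 0.2207, 0.2159]
tcp_rot: [[-0.014, 1.0, -0.004], [1.0, 0.014, -0.001], [-0.0, -0.004, -1.0]]
force: [-0.7, 0.3, 0.4]
opening: 0.006
```

```bash
python3 - <<'E'
from h import *
a=capture("side");cv2.imwrite("pics/s2.png",cv2.resize(a[60:300,150:370],None,fx=2.5,fy=2.5,interpolation=cv2.INTER_CUBIC))
print(readout.read_state()["position"])
E
```

```text
[0.5729 0.2208 0.2162]
```

View pics/s2.png

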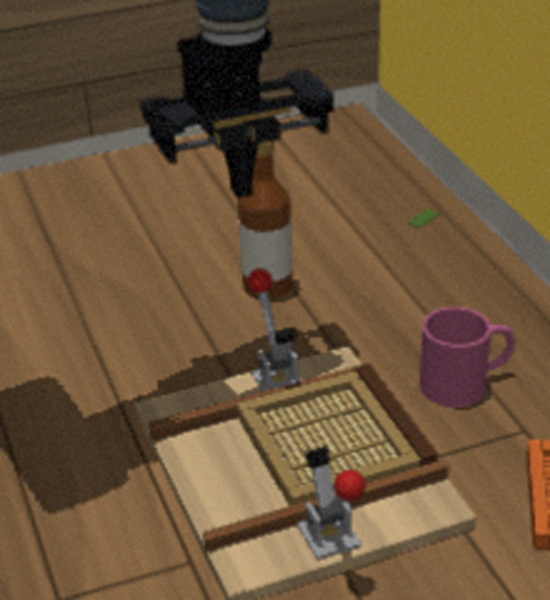

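The side view shows the screen home, with no gap at the stop (400,420), and both clamps still open with knobs at (260,280) and (350,487). The bottle stands clear behind the gripper. Next I lower beside the left knob and push it over.

>>> {"api": "send_rows", "payload": {"moves": [[[0,0,0,0,0.3,3,-1],[0,0,0,0,0,4,-1],[0,0,0,0,0,3,-1],[0,0,0,0,0,0,-1],[0,0,0,-1,0,0,-1]]]}}

```text
time_s: 10.25
position: [0.5765, 0.2117, 0.1185]
tcp_rot: [[-0.016, 1.0, -0.001], [1.0, 0.016, 0.0], [0.0, -0.001, -1.0]]
force: [1.3, -0.7, 1.1]
opening: 0.001
```

>>> {"api": "send_rows", "payload": {"moves": [[[0,0,0,-1,0,0,-1],[0,0,0,-1,0,0,-1],[0,0,0,-1,0,0,-1],[0,0,0,-1,0,0,-1],[0,0,0,-1,0,0,-1]]]}}

```text
time_s: 10.75
position: [0.5798, 0.1611, 0.1216]
tcp_rot: [[-0.014, 1.0, 0.005], [1.0, 0.014, 0.002], [0.002, 0.005, -1.0]]
force: [-0.6, 1.6, 1.4]
opening: 0.006
```

>>> {"api": "send_rows", "payload": {"moves": [[[0,0,0,-0.8,0,0,-1],[0,0,0,-0.6,0,0,-1],[0,0,0,-0.6,0,0,-1],[0,0,0,0,0,0,-1],[0,0,0,0,0,0,-1]]]}}

```text
time_s: 11.25
position: [0.5786, 0.1408, 0.1183]
tcp_rot: [[-0.014, 1.0, -0.0], [1.0, 0.014, -0.0], [-0.0, -0.0, -1.0]]
force: [-0.2, 0.1, -0.7]
opening: 0.005
```

```bash
python3 - <<'E'
from h import *
a=capture("side");cv2.imwrite("pics/s3.png",cv2.resize(a[60:300,150:370],None,fx=2.5,fy=2.5,interpolation=cv2.INTER_CUBIC))
E
```

```text
(no output)
```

View pics/s3.png

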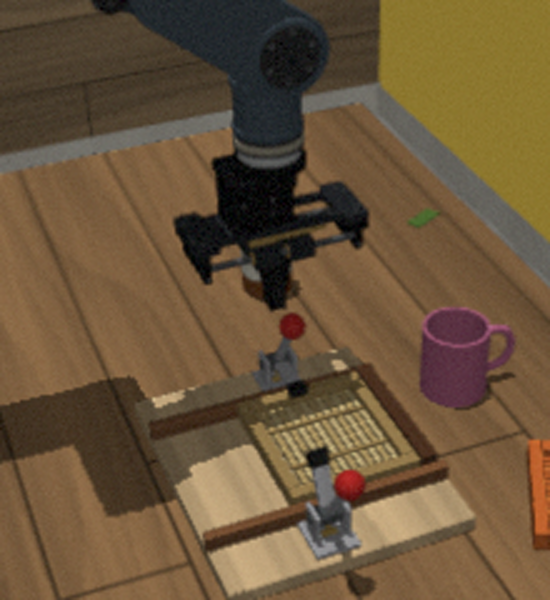

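The left lever has snapped over: its knob at (292,326) leans over the screen and the jaw at (297,388) covers the edge. Now I retreat, rise and cross to the right lever.

>>> {"api": "send_rows", "payload": {"moves": [[[0,0,0,2,0,0,-1],[0,0,0,0,0,-4,-1],[0,0,0,0,0,-4,-1],[0,0,0,0,0,-3,-1],[0,0,0,0,-3,0,-1]]]}}

```text
time_s: 11.8
position: [0.5553, 0.1613, 0.2337]
tcp_rot: [[-0.015, 1.0, 0.016], [1.0, 0.015, 0.001], [0.001, 0.016, -1.0]]
force: [-0.9, -0.0, -0.2]
opening: 0.007
```

>>> {"api": "send_rows", "payload": {"moves": [[[0,0,0,-4,-0.8,0,-1],[0,0,0,-4,-0.8,0,-1],[0,0,0,-4,0,0,-1],[0,0,0,-4,0,0,-1],[0,0,0,-4,0,0,-1]]]}}

```text
time_s: 12.3
position: [0.5352, -0.0406, 0.2286]
tcp_rot: [[-0.016, 1.0, 0.0], [1.0, 0.016, 0.0], [0.0, 0.0, -1.0]]
force: [0.4, 0.1, -0.1]
opening: 0.008
```

>>> {"api": "send_rows", "payload": {"moves": [[[0,0,0,-4,0,0,-1],[0,0,0,-4,0,0,-1],[0,0,0,-4,0,0,-1],[0,0,0,-4,0,0,-1],[0,0,0,0,0,0,-1]]]}}

```text
time_s: 12.8
position: [0.5385, -0.2047, 0.2285]
tcp_rot: [[-0.01, 1.0, 0.002], [1.0, 0.01, -0.003], [-0.003, 0.002, -1.0]]
force: [-0.7, 0.6, -0.0]
opening: 0.002
```

>>> {"api": "send_rows", "payload": {"moves": [[[0,0,0,0,0,4,-1],[0,0,0,0,0,4,-1],[0,0,0,0,0,3,-1],[0,0,0,0,0,0,-1],[0,0,0,1,0,0,-1]]]}}

```text
time_s: 13.3
position: [0.5381, -0.1897, 0.1187]
tcp_rot: [[-0.014, 1.0, 0.0], [1.0, 0.014, -0.0], [-0.0, 0.0, -1.0]]
force: [0.8, 0.4, -0.6]
opening: 0.008
```

>>> {"api": "send_rows", "payload": {"moves": [[[0,0,0,1,0,0,-1],[0,0,0,1,0,0,-1],[0,0,0,1,0,0,-1],[0,0,0,1,0,0,-1],[0,0,0,1,0,0,-1]]]}}

```text
time_s: 13.8
position: [0.539, -0.1401, 0.1217]
tcp_rot: [[-0.015, 1.0, 0.006], [1.0, 0.015, -0.004], [-0.004, 0.006, -1.0]]
force: [1.2, -1.4, 1.0]
opening: 0.002
```

>>> {"api": "send_rows", "payload": {"moves": [[[0,0,0,0.8,0,0,-1],[0,0,0,0.7,0,0,-1],[0,0,0,0.6,0,0,-1],[0,0,0,0,0,0,-1],[0,0,0,0,0,0,-1]]]}}

```text
time_s: 14.3
position: [0.5364, -0.1183, 0.1183]
tcp_rot: [[-0.015, 1.0, -0.001], [1.0, 0.015, 0.0], [0.0, -0.0, -1.0]]
force: [-0.3, -0.3, -0.6]
opening: 0.008
```

>>> {"api": "send_rows", "payload": {"moves": [[[0,0,0,-2,0,0,-1],[0,0,0,-2,0,0,-1],[0,0,0,0,0,-4,-1],[0,0,0,0,0,-4,-1],[0,0,0,0,0,-3,-1]]]}}

```text
time_s: 14.8
position: [0.5376, -0.1596, 0.2303]
tcp_rot: [[-0.013, 1.0, 0.001], [1.0, 0.013, -0.001], [-0.001, 0.001, -1.0]]
force: [0.2, 0.2, 0.5]
opening: 0.001
```

>>> {"api": "send_rows", "payload": {"moves": [[[0,0,0,-4,-2,0,-1],[0,0,0,-4,-2,0,-1],[0,0,0,-2,-2,0,-1],[0,0,0,0,0,0,-1],[0,0,0,0,0,0,-1]]]}}

```text
time_s: 15.3
position: [0.4782, -0.2599, 0.2284]
tcp_rot: [[-0.012, 1.0, 0.0], [1.0, 0.012, 0.001], [0.001, 0.0, -1.0]]
force: [0.6, -0.4, 0.4]
opening: 0.007
```

```bash
python3 - <<'E'
from h import *
a=capture("side");b=capture("top")
c=np.hstack([cv2.resize(x,None,fx=2.4,fy=2.4,interpolation=cv2.INTER_CUBIC) for x in(a[120:360,190:355],b[100:340,170:335])]);cv2.imwrite("pics/f.png",c);print(c.shape)
for cam in("top","side"):
  for n in("left_knob","right_knob","bottle","mug","basket"): print(cam,n,[(np.round(d["location"],3).tolist(),round(d["p"],2)) for d in spot_in(cam,n)[:2]])
E
```

```text
(576, 792, 3)
top left_knob [([0.574, 0.098, 0.059], 0.6)]
top right_knob [([0.532, -0.079, 0.059], 0.53)]
top bottle [([0.631, 0.332, 0.135], 0.63)]
top mug [([0.776, 0.069, 0.033], 0.76)]
top basket [([0.648, -0.349, 0.042], 0.58)]
side left_knob [([0.487, -0.089, 0.02], 0.73)]
side right_knob [([0.532, -0.099, 0.056], 0.44)]
side bottle []
side mug [([0.782, 0.065, 0.061], 0.69)]
side basket [([0.592, -0.353, 0.016], 0.91), ([0.528, -0.097, 0.055], 0.33)]
```

View pics/f.png

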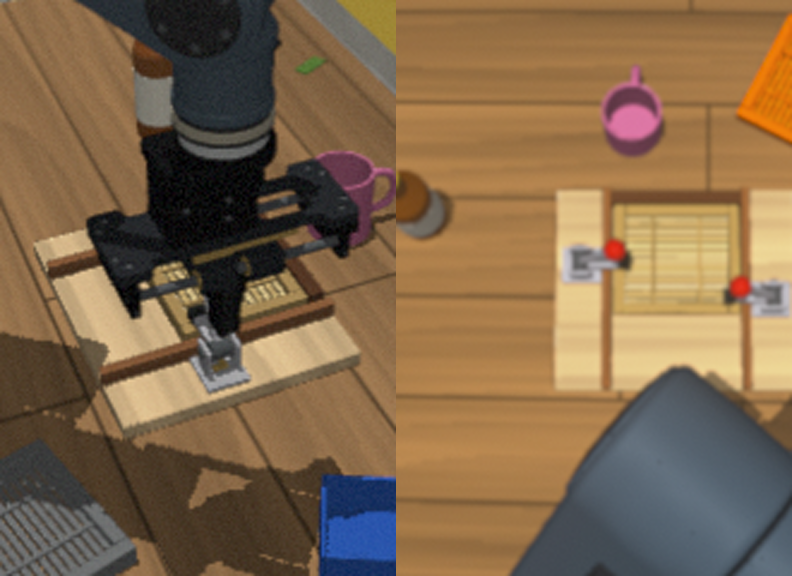

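The top view shows both knobs over the screen, at (615,250) and (740,287), with the jaws on its edges. The screen touches the stop at row 203, and the mug and bottle haven't moved. The arm is clear, so I hand in.

```bash
python3 -c "
from rig import bot
print(bot.hand_in())"
```

```text
the job is handed in; nothing more can be done
None
```

The screen is home against the dark stop and both clamps are closed over its edges. I handed the job in at about 16 s, with the arm raised clear of everything.

- **Screen:** I pushed its near edge about 42 mm along the channel with closed fingertips. It stalled against the stop at about 16 N while both clamps were still open, and the pictures show no gap at the stop.
- **Clamps:** I then pushed the left lever over from outside, and the right one after it. The final top view shows both knobs leaning over the screen and both jaws over its edge.
- **Other objects:** The network places the bottle (top view), mug (top view) and basket (side view) within about 1 mm of where they started.

**Checks that disagreed:**
- **Basket:** The final top view put it about 60 mm off. I put this down to the arm covering part of it, since the side view puts it where it began.
- **Mug:** Its final side-view estimate was about 25 mm off, with the gripper partly in front of it, but its top view agrees with the start.
- **Side-view gaps:** In the last side picture the arm partly hid the bottle, which the network missed. It also hid the knobs, and the left knob was reported in the wrong place. I relied on the top view for all of these.

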